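# Set out a sleeve platen to the gauge and hold it

### The arm

A 7-joint arm with a two-finger parallel gripper is mounted at the origin on a cart in front of the work surface, level with it; the furniture and walls round the work are solid. World frame = base frame: x ahead of the robot, y to its left, z up, the work surface at z = 0. Lengths are in m, angles in rad, forces in N, time in s.
With the tool pointing down it reaches from about 0.4 to 0.875 m from the base axis. Payload 19.3 kg.
Tool frame: the origin (TCP) lies at the very end of the fingers, on their centre line; the grasp point (between the pads) lies 19 mm behind it; z points along the fingers, y is the line along which they close (so a half turn about z gives the same grasp; the last joint's range is limited). The gripper opens to 85 mm and grips with 20 to 120 N. Pads are 22 mm wide; open, the fingers measure 114 mm over their backs; the gripper's body (76 mm by 85 mm) begins 54 mm behind the grasp point. The pads swing forward as they close: fully open they stand 13 mm farther back than shut.
Start: joints at [-1.173, 0.521, -0.036, 1.599, 0.021, 1.021, -0.113], TCP at [0.282, 0.558, 0.199] pointing down, gripper open.
Joint ranges: [-2.91, 2.91], [-0.3, 2.13], [-1.5, 1.42], [0.17, 2.43], [-1.26, 4.41], [0.16, 1.93], [-2.52, 2.52]. Speed limits (rad/s): [1.89, 1.89, 2.39, 2.39, 3.01, 3.01, 3.01].

### API

Orientations are given as [roll, pitch, yaw] about the fixed x, y, z axes, in that order (R = Rz(yaw) Ry(pitch) Rx(roll)).
In Python, from workcell import bot gives the robot as it stands. The module is installed in compiled form; this text tells all that it offers.
- The arm moves only by the tool apply_moves, never from a script. Its arguments are lists of equal length, an entry for each row: "claw": the finger opening in m, from 0 to 0.0854; "xyz": the shift along the tool's x, y, z in m, a list of three; "twist": the turn, a rotation vector about the tool's x, y, z in rad, a list of three. A call has 1 to 20 rows; each row shifts and turns the commanded pose from where the row before left it, along the tool's axes as they then stand; what a row does not reach is not made up. A row lasts 1/10 s, in which the tool goes at most 50 mm and 8.59 degrees, less where a joint would pass 70% of its speed; a pose out of reach is approached as far as the arm can. A call with a gripper value outside its range is refused whole. The fingers move at their own pace and stop on an object; "force" is the grip in N (left out, the last holds). Time passes only in rows, so rows that do not move let the fingers close. It gives the time, the measured TCP pose, the force, the opening and the grip force at its end, in the units of the state.
- bot.observe(): the state, without advancing time (a new reading comes with each control period).
- bot.grab_frame(name): name is "side" or "top" or "wrist"; returns a dict with "img" (420x560x3 uint8, red, green, blue), "vfov" (degrees; the focal length in pixels is half the picture's height over the tangent of half this angle, whatever the lens; pixels are square), "cx", "cy" (the principal point, pixels), "view" (4x4, takes a point from world to camera coordinates). Camera axes: x right, y up, looking along -z (the intrinsics and any distortion apply to the point x, -y, -z); pixel columns grow to the right and rows downward; lengths in m; the calibration is good to about 2 mm. A picture is of the moment at which its call begins. There is no depth.
- bot.job_done(): hands the job in; it is judged then, once.
Trained networks look in the newest picture that a camera, given by its name, has taken for a name from the list of things; names that differ only in an ending like _2 or _b are one class to them, and where a whole thing is asked for, a point or a joint stands for the part that bears it (a point fixed in the world has none). Each returns a list of dicts, best first, with "score" (0 to 1); they miss things now and then, are a little off and sometimes report something else, mostly with a low value. They report only what shows in the picture. A call takes as long as a camera call. They do not tell look-alikes from the thing itself.
- bot.find_in(camera, query): "position" ([x, y, z] in m, in world coordinates, good to about 4 mm: the middle of the surface that is visible of it).
The state is a dict: "clock": time; "qpos": joint angles; "qd": joint speeds; "joint_efforts": joint torques, N m; "position": TCP position; "tool_rot": TCP orientation; "force": force on the tool from outside, world axes, zero at the start; "moment": the same for the moment, N m; "grip_width": finger opening in m; "finger_force": force on a finger pad.
Only numpy, scipy, OpenCV 4.12 (cv2) and the standard library are available. Lean on these libraries where they do the work, as an engineer would, in place of code of your own. Each camera call takes 0.05 s, during which the arm holds its last target. There are 200 camera calls.

### The job

Take the long flat sleeve platen by its grip block and slide it back until you feel it seat squarely against the stop bar at the end of its stand; then, from there, slide it outward along the stand until its free end is level with the pointer of the gauge post. It will tip off the stand if let go there, so finish while still holding it flat on the stand by the grip block, keep still, and leave the other things on the bench alone.

Things in the scene. Friction and masses are not known exactly. Their poses are not given: they have to be found in the camera images.
- platen_grip (a point): centre of the black grip block, 44 (x) x 26 (y) x 44 mm high, on the loose sleeve platen: a flat aluminium bar 60 wide (x) x 300 long (y) x 12 mm thick, 0.25-0.5 kg; sliding it takes up to 7 N. This point is 22 mm above the bar's upper face, 40 mm from the rear end, 260 mm from the free end. y points along the platen from free end to rear end, z up.
- platen_end (a point): middle of the upper edge of the platen's free end (the end far from the grip block); axes as platen_grip, which lies 260 mm along +y and 22 mm higher. The platen balances about 157 mm from this end: overhanging farther than that, it tips unless held.
- stand: fixed grey steel stand; flat top 90 wide (x) x 216 mm long (y), 60 mm above the table, no side guides. Origin on the table under the middle of the outer edge, over which the platen overhangs; y points from that edge to the stop, -y is outward. The platen starts on it 12-28 mm short of the stop, up to 0.08 rad askew and 8 mm off the middle.
- stop: fixed steel stop bar across the inner end of the stand's top, 76 x 14 x 10 mm high. Origin at the middle of the lower edge of the face that the platen's rear end seats against, 200 mm along the stand's +y from the outer edge, 60 mm above the table; axes as the stand. Seated, the platen overhangs the outer edge by 100 mm.
- gauge_tip (a point): tip of the pointer of the fixed gauge post: the mark for the platen's free end. Thin bare-metal post on a 30 x 36 mm foot, on the stand's +x side of the platen's path; pointer 3 mm wide, at the height of the platen's upper face (72 mm), directed across the path, tip 20 mm clear of a centred platen's edge. Axes as the stand; 185-215 mm outward of its outer edge.
- wing_nut_1: wing nut, 17 x 35 x 18 mm, on the table beneath the overhang; a loose bystander to be left alone; origin at the centre of its underside
- wing_nut_2: second wing nut, 17 x 35 x 18 mm, on the table beneath the overhang; a loose bystander to be left alone; origin at the centre of its underside
- calliper: vernier calliper, 62 x 185 x 8 mm, on the table left of the stand; a loose bystander to be left alone; origin at the centre of its underside
- foam_block: dark foam block, 50 x 66 x 24 mm, on the table left of the stand; a loose bystander to be left alone; origin at the centre of its underside
- hex_key_6: hexagon key, 34 x 92 x 10 mm, on the table left of the stand; a loose bystander to be left alone; origin at the centre of its underside
Things that resemble listed ones, but are neither listed nor needed, are in the scene too. Of the things that look like the part that bears gauge_tip, the smaller one is meant.

How it is judged:
On the way:
1. the platen is seated squarely against the stop bar, pressed on it (contact force between platen and stop above 1 N and angle between the y axis of platen_grip and the y axis of stand, either way round below 0.06 rad), for 0.05 s.
At the end, for the whole second after the job is handed in: The free end is within 6 mm of the pointer along the stand; the platen is in line with the stand within 0.07 rad (end within 25 mm of its middle line), flat within 0.05 rad on the stand's top (block centre 88-101 mm, end 62-82 mm up), slower than 0.02 m/s, and the fingers hold it (over 1 N) (y of platen_end in the frame of gauge_tip between -0.006 and 0.006 m and angle between the y axis of platen_grip and the y axis of stand, either way round below 0.07 rad and x of platen_end in the frame of stand between -0.025 and 0.025 m and height (world z) of platen_grip between 0.088 and 0.101 m and height (world z) of platen_end between 0.062 and 0.082 m and angle between platen_grip's own z axis and vertical below 0.05 rad and contact force between the fingers and platen above 1 N and linear speed of platen below 0.02 m/s); the arm keeps its last pose, push and grip.
It fails at once if the platen is tipped by more than 0.2 rad (angle between platen_grip's own z axis and vertical above 0.2 rad).
It fails at once if the platen is lifted more than 25 mm off the stand (height (world z) of platen_grip above 0.119 m).
It fails at once if a loose bystander is moved by more than 20 mm (distance of any of wing_nut_1, wing_nut_2, calliper, foam_block, hex_key_6 from where it was at the start of the episode above 0.02 m).
It also fails if it takes over 32 s, if anything falls off the work surface, if the arm or the gripper's body presses on something with over 40 N, if the wrist force passes 120 N, or if a joint passes its speed limit or range.

## Working session

There is one attempt and no reset: what is moved stays moved. The work goes in short steps, Python scripts to look and compute and a tool call to move; the robot and the scene stay as the last step left them, time stands still between calls to the robot, and variables do not carry over. Pictures are saved under pics/ and viewed, at most 10 in all, crops included, and the job is handed in when it is done.

Besides the shell and the picture viewer there is one more tool, called as name(argument=value, ...) on one line, values as JSON. apply_moves: Moves the arm, as the interface text tells. Its arguments: {"type":"object","properties":{"claw":{"type":"array"},"xyz":{"type":"array"},"twist":{"type":"array"},"force":{"type":"number"}},"required":["claw","xyz","twist"]}

```bash
mkdir -p pics
cat > h.py <<'E'
import numpy as np, cv2
from workcell import bot
def cam(n):
    f=bot.grab_frame(n); f['f']=210/np.tan(np.radians(f['vfov'])/2); return f
def proj(f,p):
    c=np.array(f['view'])@np.r_[p,1]; return f['cx']+f['f']*c[0]/-c[2], f['cy']-f['f']*c[1]/-c[2]
def unproj(f,u,v,z):
    V=np.array(f['view']);R=V[:3,:3];o=-R.T@V[:3,3]
    d=R.T@np.array([(u-f['cx'])/f['f'],-(v-f['cy'])/f['f'],-1]); return o+d*(z-o[2])/d[2]
E
python3 - <<'E'
from h import *
for n in['top','side']:
    f=cam(n); print(n,{k:v for k,v in f.items() if k!='img'}); cv2.imwrite(f'pics/{n}0.png',f['img'][:,:,::-1])
    for q in['platen_grip','stand','stop','gauge_tip','wing_nut_1']:
        try: print(q,[(np.round(r['position'],3),round(r['score'],2)) for r in bot.find_in(n,q)][:4])
        except Exception as e: print(q,e)
s=bot.observe(); print(s['clock'],s['position'],s['tool_rot'],s['force'])
E
```

```text
top {'vfov': 53.68807605863587, 'cx': 283.3514854119244, 'cy': 209.59155182071052, 'view': array([[ 0.01070865, -0.99993397,  0.00416974,  0.00583304],
       [ 0.9853849 ,  0.01126161,  0.16996993, -0.51981159],
       [-0.17000567,  0.00228865,  0.98544043, -1.04310788],
       [ 0.        ,  0.        ,  0.        ,  1.        ]]), 'f': np.float64(414.9365689972412)}
platen_grip [(array([ 0.501, -0.092,  0.077]), 0.82)]
stand [(array([0.475, 0.015, 0.064]), 0.55)]
stop [(array([0.48 , 0.083, 0.071]), 0.68)]
gauge_tip [(array([ 0.489, -0.381,  0.007]), 0.85), (array([ 0.592, -0.296,  0.007]), 0.55), (array([0.482, 0.08 , 0.072]), 0.21)]
wing_nut_1 []
side {'vfov': 46.92512688516649, 'cx': 271.0793159930223, 'cy': 210.1400185972837, 'view': array([[-0.95321558, -0.30205339,  0.01199217,  0.47668479],
       [ 0.11728002, -0.33296453,  0.93561745, -0.14756709],
       [-0.27861346,  0.89325157,  0.3528118 , -1.36333497],
       [ 0.        ,  0.        ,  0.        ,  1.        ]]), 'f': np.float64(483.8311988118635)}
platen_grip [(array([ 0.527, -0.135,  0.068]), 0.4)]
stand [(array([0.508, 0.073, 0.025]), 0.72)]
stop []
gauge_tip []
wing_nut_1 [(array([0.505, 0.089, 0.07 ]), 0.21)]
0.6 [0.28185168 0.55783693 0.19900904] [ 3.14157235e+00 -8.78257047e-06  2.67374742e+00] [ 0.07792253  0.17200506 -0.5835408 ]
```

View pics/top0.png

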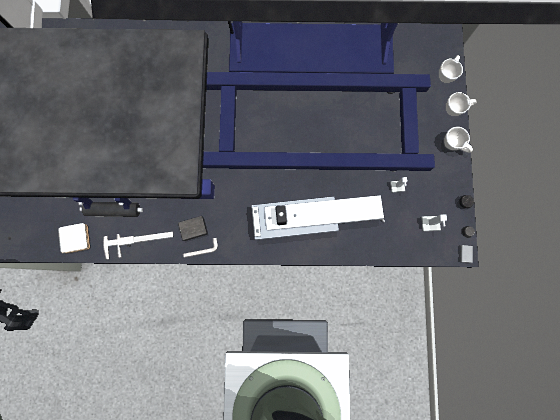

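View pics/side0.png

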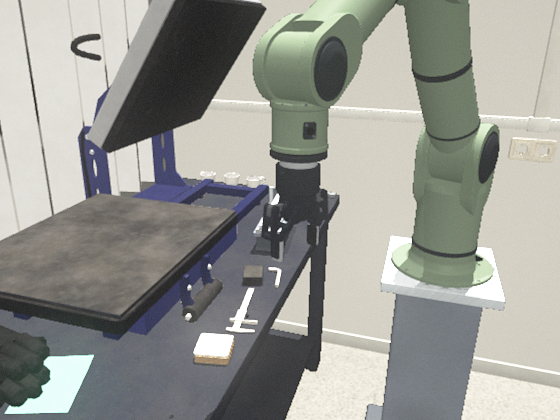

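The top view shows the platen at (265–383, 210), grip block at (281,214) and stop at (256,222). The side view has the arm covering the stand. For the gauge post there are two candidates: the small one at (399,185), on the stand's +x side, and a larger one at (434,222). By the description I choose the smaller, and check it in a crop.

Run:
```python
from h import *
im=cv2.imread('pics/top0.png')[165:255,240:460]
cv2.imwrite('pics/c1.png',cv2.resize(im[:, :],None,fx=3.6,fy=3.6,interpolation=cv2.INTER_CUBIC))
```

```text
(no output)
```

View pics/c1.png

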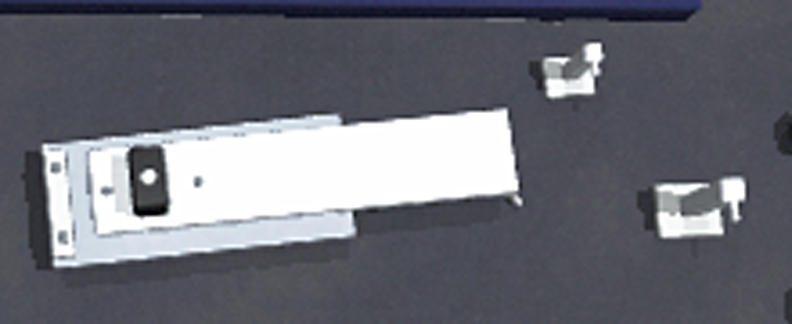

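Run:
```python
from h import *
f=cam('top')
U=lambda a,b,z:np.round(unproj(f,240+(a+.5)/3.6-.5,165+(b+.5)/3.6-.5,z),4)
for n,a,b,z in[('st+x out',338,115,.06),('st-x out',355,237,.06),('st+x in',42,146,.066),('st-x in',54,267,.066),('stop a',67,142,.07),('stop b',76,263,.07),('pl r+',90,152,.072),('pl r-',96,235,.072),('pl f+',507,110,.072),('pl f-',518,195,.072),('blk top',148,180,.116),('tip',597,72,.072),('bigtip',736,219,.072)]:print(n,U(a,b,z))
g=f['img'].astype(int).sum(2)[165:255,240:460]
m=(f['img'].min(2)>242).astype(np.uint8); m[:, :240]=0;m[:165]=0;m[255:]=0;m[:,392:]=0
n,l,s,c=cv2.connectedComponentsWithStats(m);k=1+s[1:,4].argmax();ys,xs=np.where(l==k)
print(s[k],cv2.minAreaRect(np.c_[xs,ys].astype(np.float32)))
for r in range(180,190): print(r,f['img'][r,394:412].mean(1).astype(int))
```

```text
st+x out [ 0.5528 -0.1184  0.06  ]
st-x out [ 0.4644 -0.1296  0.06  ]
st+x in [0.5265 0.0942 0.066 ]
st-x in [0.44   0.0837 0.066 ]
stop a [0.5289 0.0762 0.07  ]
stop b [0.4426 0.068  0.07  ]
pl r+ [0.5215 0.0596 0.072 ]
pl r- [0.4623 0.0542 0.072 ]
pl f+ [ 0.5554 -0.2377  0.072 ]
pl f- [ 0.4941 -0.2437  0.072 ]
blk top [0.4948 0.018  0.116 ]
tip [ 0.584  -0.3032  0.072 ]
bigtip [ 0.4787 -0.3972  0.072 ]
[ 265  196  119   34 2343] ((323.8445129394531, 212.01065063476562), (22.783056259155273, 117.11114501953125), 84.23210906982422)
180 [ 64  64  50  76  72  98 105  94 157 255 255 255 255 179  77  81  81  82]
181 [255 255 255 231 142 103 102  98 169 255 250 255 244 116  77  81  84  83]
182 [184 197 236 116 104 102 104 100 114 140 173 255 127  75  77  82  83  83]
183 [166 146 114  99 104 105 101 112 117 109 166 255  92  73  80  80  81  80]
184 [173 165  97 105 102 106 118 118 129 192 187 255 176  74  77  82  81  80]
185 [171 164  96  99 106 123 117 129 213 251 187 226 158  74  81  80  81  82]
186 [169 163  98 102 111 113 123 205 253 250 216  93  84  73  80  79  79  80]
187 [252 252 224 175 204 209 232 235 250 253 255  67  76  80  81  81  79  80]
188 [249 250 250 232 234 233 233 235 249 251 255  67  79  83  79  78  79  80]
189 [248 248 248 231 233 232 231 233 249 251 254  84  77  81  78  80  78  81]
```

Confirmed: small post's pointer tip is at about (406,185), giving world (0.584, -0.303); the larger one's tip is at y≈-0.397. Hovering over the grip block now.

apply_moves(claw=[0.08,0.08,0.08,0.08,0.08,0.08,0.08,0.08,0.08,0.08,0.08,0.08,0.08,0.08,0.08,0.08,0.08,0.08,0.08,0.08], xyz=[[-0.029,-0.0257,0],[-0.029,-0.0257,0],[-0.029,-0.0257,0],[-0.029,-0.0257,0],[-0.029,-0.0257,0],[-0.029,-0.0257,0],[-0.029,-0.0257,0],[-0.029,-0.0257,0],[-0.029,-0.0257,0],[-0.029,-0.0257,0],[-0.029,-0.0257,0],[-0.029,-0.0257,0],[-0.029,-0.0257,0],[-0.029,-0.0257,0],[-0.029,-0.0257,0],[0,0,0],[0,0,0],[0,0,0],[0,0,0],[0,0,0]], twist=[[0,0,0],[0,0,0],[0,0,0],[0,0,0],[0,0,0],[0,0,0],[0,0,0],[0,0,0],[0,0,0],[0,0,0],[0,0,0],[0,0,0],[0,0,0],[0,0,0],[0,0,0],[0,0,-0.1455],[0,0,-0.1455],[0,0,-0.1455],[0,0,-0.1455],[0,0,0]])

```text
clock: 2.65
position: [0.4963, 0.0175, 0.1991]
tool_rot: [3.141, 0.0, -3.025]
force: [0.2, -0.4, -0.2]
grip_width: 0.08
finger_force: 0.0
```

Run:
```python
from h import *
f=cam('wrist'); cv2.imwrite('pics/w1.png',f['img'][:,:,::-1])
s=bot.observe(); print(s['clock'],s['position'],s['tool_rot'],s['force'],s['qpos'])
np.savez('pics/w1.npz',**f)
for p in[(.584,-.303,.072),(.5247,-.2407,.072),(.4955,.0175,.116),(.5086,-.124,.06)]: print(p,np.round(proj(f,p),1))
```

```text
2.7 [0.49629684 0.01740731 0.19908845] [ 3.14145594e+00  1.89510294e-04 -3.03081952e+00] [ 0.82177577  0.28497762 -0.48977067] [-0.17916303  0.31799548  0.03108609  1.93309406 -0.01266743  0.89049115
  1.53990149]
(0.584, -0.303, 0.072) [-15.5 239.3]
(0.5247, -0.2407, 0.072) [ 35.2 193.9]
(0.4955, 0.0175, 0.116) [281.7 206.4]
(0.5086, -0.124, 0.06) [151.5 189.2]
```

View pics/w1.png

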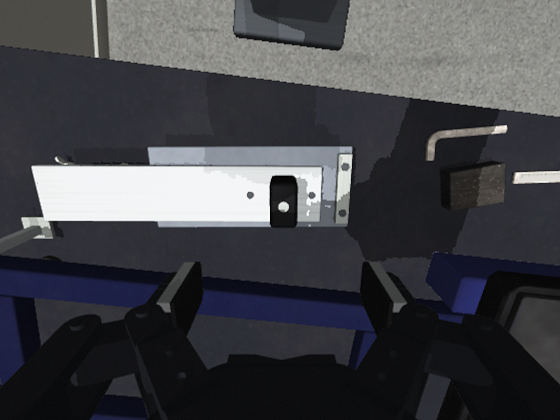

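The wrist view shows the block dot at (284,207), the platen's free end at (33,165)–(44,220), its rear edge at x=322, the stop bar at 336–353 and the small post's foot at (38,228).

Run:
```python
from h import *
f=dict(np.load('pics/w1.npz')); 
U=lambda a,b,z:np.round(unproj(f,a,b,z),4)
for n,a,b,z in[('out -x',149,147,.06),('out +x',159,226,.06),('in +x',348,226,.06),('stop -x',339,153,.07),('stop+x',335.5,222,.07),('pr-',322.5,166.5,.072),('pr+',322,222,.072),('pf-',33,165,.072),('pf+',44,220.5,.072),('blk',284,207,.116)]:print(n,U(a,b,z))
```

```text
out -x [ 0.4634 -0.126   0.06  ]
out +x [ 0.5507 -0.1161  0.06  ]
in +x [0.5257 0.097  0.06  ]
stop -x [0.4456 0.0705 0.07  ]
stop+x [0.5194 0.0797 0.07  ]
pr- [0.4609 0.0556 0.072 ]
pr+ [0.5205 0.0646 0.072 ]
pf- [ 0.4939 -0.239   0.072 ]
pf+ [ 0.5539 -0.235   0.072 ]
blk [0.4958 0.0196 0.116 ]
```

apply_moves(claw=[0.08,0.08,0.08,0.08,0.08,0.08,0.08,0.02,0.02,0.02,0.02,0.02,0.02,0.02], xyz=[[0,0.001,0.02],[0,0,0.02],[0,0,0.02],[0,0,0.02],[0,0,0.02],[0,0,0.02],[0,0,0],[0,0,0],[0,0,0],[0,0,0],[0,0,0],[0,0,0],[0,0,0],[0,0,0]], twist=[[0,0,0],[0,0,0],[0,0,0],[0,0,0],[0,0,0],[0,0,0],[0,0,0],[0,0,0],[0,0,0],[0,0,0],[0,0,0],[0,0,0],[0,0,0],[0,0,0]], force=50)

```text
clock: 4.1
position: [0.4966, 0.0186, 0.08]
tool_rot: [3.142, 0.001, -3.028]
force: [-2.6, 0.4, 12.5]
grip_width: 0.0236
finger_force: 48.4
```

apply_moves(claw=[0.02,0.02,0.02,0.02,0.02,0.02,0.02], xyz=[[0,0,-0.0005],[0,0.003,0],[0,0.003,0],[0,0.003,0],[0,0.002,0],[0,0,0],[0,0,0]], twist=[[0,0,0],[0,0,0],[0,0,0],[0,0,0],[0,0,0],[0,0,0],[0,0,0]])

```text
clock: 4.8
position: [0.4954, 0.0294, 0.08]
tool_rot: [-3.141, 0.001, -3.028]
force: [-0.1, -3.6, 7.0]
grip_width: 0.0239
finger_force: 50.3
```

apply_moves(claw=[0.02,0.02,0.02], xyz=[[0,0.001,0],[0,0.001,0],[0,0,0]], twist=[[0,0,0],[0,0,0],[0,0,0]])

```text
clock: 5.1
position: [0.4952, 0.0311, 0.08]
tool_rot: [-3.141, 0.001, -3.028]
force: [0.3, -5.2, 7.2]
grip_width: 0.0241
finger_force: 50.3
```

apply_moves(claw=[0.02,0.02,0.02], xyz=[[0,0.001,0],[0,0.001,0],[0,0,0]], twist=[[0,0,0],[0,0,0],[0,0,0]])

```text
clock: 5.4
position: [0.4949, 0.0331, 0.08]
tool_rot: [-3.141, 0.001, -3.028]
force: [0.8, -5.1, 8.1]
grip_width: 0.0236
finger_force: 50.3
```

Friction about 5 N, not at the stop yet.

apply_moves(claw=[0.02,0.02,0.02], xyz=[[0,0.001,0],[0,0.001,0],[0,0,0]], twist=[[0,0,0],[0,0,0],[0,0,0]])

```text
clock: 5.7
position: [0.4947, 0.0351, 0.08]
tool_rot: [-3.141, 0.001, -3.028]
force: [0.4, -4.6, 7.2]
grip_width: 0.0234
finger_force: 50.3
```

apply_moves(claw=[0.02,0.02,0.02], xyz=[[0,0.001,0],[0,0.001,0],[0,0,0]], twist=[[0,0,0],[0,0,0],[0,0,0]])

```text
clock: 6.0
position: [0.4948, 0.0363, 0.08]
tool_rot: [-3.14, 0.001, -3.029]
force: [3.0, -9.4, 5.8]
grip_width: 0.0238
finger_force: 50.2
```

apply_moves(claw=[0.02,0.02,0.02,0.02], xyz=[[0,0.001,0],[0,0.001,0],[0,0,0],[0,0,0]], twist=[[0,0,0],[0,0,0],[0,0,0],[0,0,0]])

```text
clock: 6.4
position: [0.4948, 0.0366, 0.0801]
tool_rot: [-3.139, 0.002, -3.03]
force: [3.5, -19.2, 7.7]
grip_width: 0.0234
finger_force: 50.5
```

Run:
```python
from h import *
s=bot.observe(); print(s['clock'],s['position'],s['tool_rot'],s['force'],s['moment'])
f=cam('wrist'); cv2.imwrite('pics/w2.png',f['img'][:,:,::-1]);np.savez('pics/w2.npz',**f)
```

```text
6.4 [0.49479916 0.03659654 0.08013958] [-3.13862194e+00  1.71316757e-03 -3.02995265e+00] [  3.48375387 -19.15707257   7.65686686] [-4.57804674 -0.90915781  0.17518446]
```

View pics/w2.png

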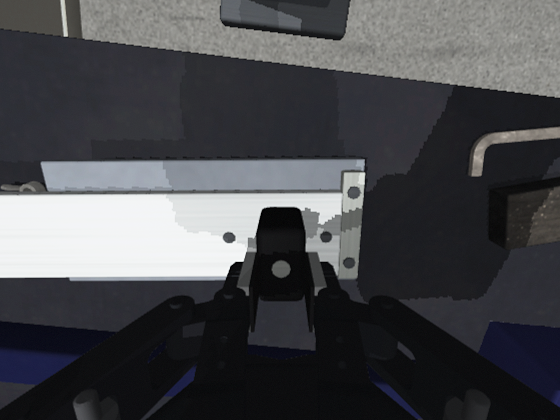

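Seated: rear edge at x≈341 is flush against the stop and the force has risen to 19 N with no further travel. Next I slide outward by about 87 mm, doing most of it first.

apply_moves(claw=[0.02,0.02,0.02,0.02,0.02,0.02,0.02,0.02,0.02,0.02,0.02,0.02,0.02,0.02,0.02,0.02,0.02,0.02,0.02,0.02], xyz=[[0,-0.003,0],[0,-0.004,0],[0,-0.005,0],[0,-0.005,0],[0,-0.005,0],[0,-0.005,0],[0,-0.005,0],[0,-0.005,0],[0,-0.005,0],[0,-0.005,0],[0,-0.005,0],[0,-0.005,0],[0,-0.005,0],[0,-0.005,0],[0,-0.005,0],[0,-0.005,0],[0,-0.005,0],[0,-0.002,0],[0,0,0],[0,0,0]], twist=[[0,0,0],[0,0,0],[0,0,0],[0,0,0],[0,0,0],[0,0,0],[0,0,0],[0,0,0],[0,0,0],[0,0,0],[0,0,0],[0,0,0],[0,0,0],[0,0,0],[0,0,0],[0,0,0],[0,0,0],[0,0,0],[0,0,0],[0,0,0]], force=60)

```text
clock: 8.45
position: [0.504, -0.0433, 0.0801]
tool_rot: [3.141, 0.001, -3.027]
force: [0.4, 2.4, 8.7]
grip_width: 0.0233
finger_force: 59.7
```

Run:
```python
from h import *
s=bot.observe(); print(s['clock'],s['position'],s['tool_rot'],s['force'],s['moment'])
f=cam('top');np.savez('pics/t2.npz',**f)
cv2.imwrite('pics/t2.png',cv2.resize(f['img'][165:255,330:430,::-1],None,fx=6,fy=6,interpolation=cv2.INTER_CUBIC))
for n in['top','wrist','side']:
  try:print(n,[(np.round(r['position'],3),round(r['score'],2)) for r in bot.find_in(n,'platen_grip')][:3])
  except Exception as e:print(e)
```

```text
8.45 [ 0.50396227 -0.04334854  0.08007085] [ 3.14120520e+00  1.40550881e-03 -3.02725119e+00] [0.39356035 2.40401809 8.68794375] [ 0.56335019 -0.0164812  -0.04383367]
top [(array([ 0.525, -0.247,  0.073]), 0.84)]
wrist [(array([ 0.499, -0.037,  0.069]), 0.72)]
side [(array([ 0.527, -0.135,  0.068]), 0.4)]
```

View pics/t2.png

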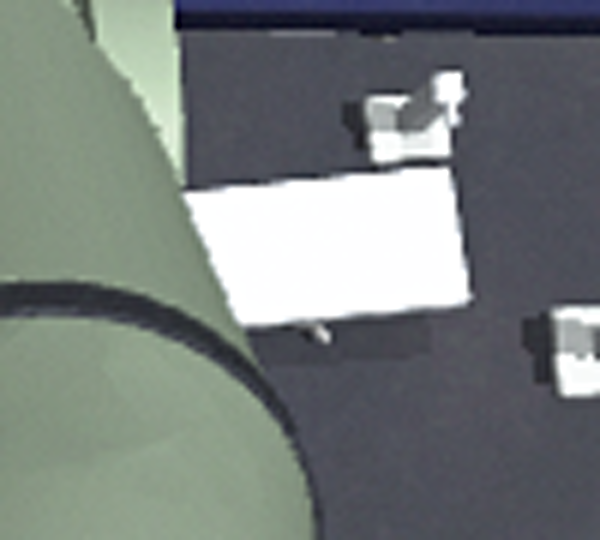

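The free end's corners sit at crop (451,167)/(470,299) and the pointer at about (456,118), so a few mm remain outward. I'll refine that at sub-pixel level.

Run:
```python
from h import *
f=dict(np.load('pics/t2.npz')); g=f['img'].mean(2)
# end edge: per-row subpixel crossing
rows=np.arange(195,213); xs=[]
for r in rows:
    w=g[r,398:415]; b=78.; xs.append(397.5+np.clip((w-b)/(255-b),0,1).sum())
k=np.polyfit(rows,xs,1); print(k,np.std(np.array(xs)-np.polyval(k,rows)))
A=unproj(f,np.polyval(k,195),195,.072);B=unproj(f,np.polyval(k,212),212,.072)
d=B-A; n=np.array([-d[1],d[0]])/np.hypot(d[0],d[1]); print('end',A,B,'yaw',np.arctan2(-d[1],-d[0]))
print(g[180:190,400:410].astype(int))
R=.117; out=np.array([np.sin(R),-np.cos(R)])
M=(A+B)[:2]/2
for u,v in[(405.1,183),(405.3,184.5),(405.5,185)]:
    t=unproj(f,u,v,.072); print(u,v,t,'need out',(t[:2]-M)@out)
```

```text
[1.53177893e-01 3.75247110e+02] 0.10125327721198508
end [ 0.55663953 -0.3011826   0.072     ] [ 0.51235671 -0.30610322  0.072     ] yaw 0.11066406415087349
[[106  96 162 255 255 255 255 183  78  84]
 [104 100 171 255 252 255 247 122  78  84]
 [107 101 119 142 177 255 129  78  82  84]
 [104 113 121 110 171 255  95  75  80  82]
 [121 118 132 195 190 255 181  75  82  81]
 [119 131 217 253 192 231 159  79  83  83]
 [125 209 254 252 219  95  83  77  79  82]
 [235 238 252 254 255  68  79  82  81  83]
 [236 237 250 252 255  69  81  84  81  80]
 [234 236 251 253 255  85  80  82  79  79]]
405.1 183 [ 0.58833325 -0.30238182  0.072     ] need out 0.00503188233313813
405.3 184.5 [ 0.58436003 -0.30274324  0.072     ] need out 0.004927024103089443
405.5 185 [ 0.58304076 -0.30320849  0.072     ] need out 0.005235087287134109
```

apply_moves(claw=[0.02,0.02,0.02,0.02,0.02,0.02], xyz=[[0,-0.002,0],[0,-0.002,0],[0,-0.0015,0],[0,0,0],[0,0,0],[0,0,0]], twist=[[0,0,0],[0,0,0],[0,0,0],[0,0,0],[0,0,0],[0,0,0]])

```text
clock: 9.25
position: [0.5046, -0.0485, 0.0801]
tool_rot: [3.141, 0.001, -3.027]
force: [-0.1, 4.4, 9.0]
grip_width: 0.0231
finger_force: 59.7
```

Run:
```python
from h import *
f=cam('top'); g=f['img'].mean(2)
rows=np.arange(196,212); xs=[397.5+np.clip((g[r,398:418]-78)/177,0,1).sum() for r in rows]
k=np.polyfit(rows,xs,1)
P=[unproj(f,np.polyval(k,r),r,.072)[:2] for r in(196,211)];M=sum(P)/2
print(M,[(unproj(f,u,v,.072)[:2]-M)@[.1167,-.9932] for u,v in[(405.1,183),(405.3,184.5)]])
s=bot.observe(); print(s['clock'],s['position'],s['tool_rot'],s['force'],s['finger_force'])
cv2.imwrite('pics/t3.png',cv2.resize(f['img'][165:255,330:450,::-1],None,fx=6,fy=6,interpolation=cv2.INTER_CUBIC))
f=cam('wrist');cv2.imwrite('pics/w3.png',f['img'][:,:,::-1])
```

```text
[ 0.53454032 -0.3088254 ] [np.float64(-0.00012212520154405543), np.float64(-0.00022683807064839183)]
9.3 [ 0.50461344 -0.04846628  0.08007732] [ 3.14096522e+00  1.44222379e-03 -3.02687726e+00] [-0.45561977  4.0615273   7.86762438] 59.70806658267975
```

View pics/t3.png

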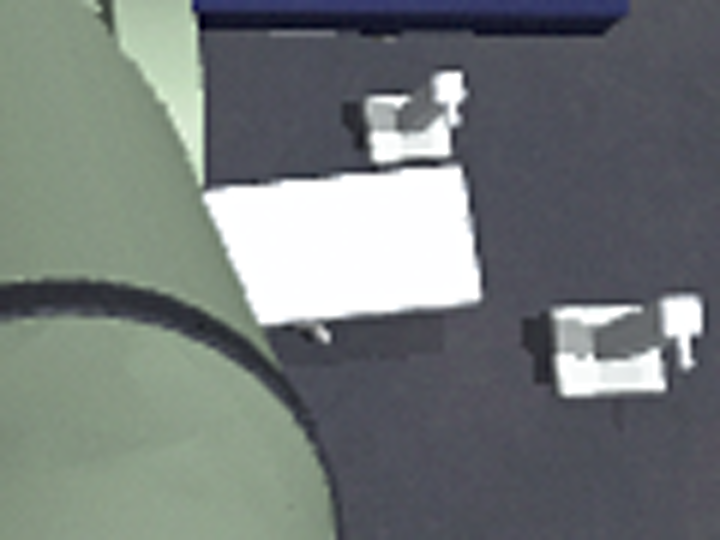

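View pics/w3.png

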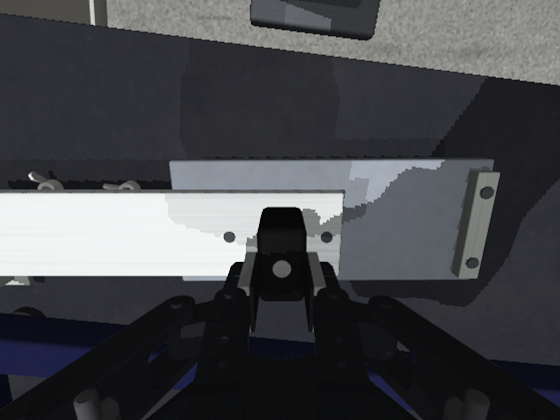

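The end line through (462,167)/(481,299) now extends to the pointer at (455,118), and the wrist view shows the platen flat and in line on the stand, still gripped.

```bash
python3 -c "
from workcell import bot
print(bot.job_done())"
```

```text
the job is handed in; nothing more can be done
None
```

I seated the platen against the stop bar (19 N push), slid it out about 86 mm and handed the job in still gripping it flat on the stand. By the top camera its free end is level with the small gauge post's pointer to within about 1 mm; the hand-in returned no verdict.

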